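# Hang the planishing hammer on the swivel peg hanger

## Robot

A 7-joint arm with a two-finger parallel gripper is mounted at the origin on the work surface. World frame = base frame: x ahead of the robot, y to its left, z up, the work surface at z = 0. Lengths are in mm, angles in rad, forces in N, time in s.
With the tool pointing down it reaches from about 425 to 875 mm from the base axis. Payload 4.7 kg.
Tool frame: the origin (TCP) lies on the centre line of the jaws, within the pads' length; the fingertips stand 22 mm ahead of it and the grasp point (between the pads) lies 3 mm ahead of it; z points along the fingers, y is the line along which they close (so a half turn about z gives the same grasp; the last joint's range is limited). The gripper opens to 87 mm and grips with 3 to 60 N. Pads are 19 mm wide; open, the fingers measure 117 mm over their backs; the gripper's body (75 mm by 190 mm) begins 51 mm behind the grasp point.
Start: joints at [1.261, 0.321, -0.07, 1.45, 0.023, 1.371, -0.057], TCP at [206.792, -616.247, 244.587] pointing down, gripper open.
Joint ranges: [-2.86, 2.86], [-0.3, 2.09], [-1.38, 1.24], [0.06, 2.45], [-1.56, 4.7], [0.09, 2.05], [-2.69, 2.69]. Speed limits (rad/s): [2.57, 2.57, 3.14, 3.14, 3.14, 3.14, 3.14].

## Interface

Orientations are given as a unit quaternion [w, x, y, z].
In Python, from station import get_obs, camera, arm gives the robot as it stands.
- The arm moves only by the tool jog_arm, never from a script. Its argument "steps" is a list of rows, each an object with "offset": the shift along the tool's x, y, z in cm, a list of three; "turn": the turn about the tool's z in degrees; "hand": the finger opening in cm, from 0 to 8.7. In form: [{"offset": [x, y, z], "turn": turn, "hand": hand}, ...]. A call has 1 to 20 rows; each row shifts and turns the commanded pose from where the row before left it, along the tool's axes as they then stand; what a row does not reach is not made up. A row lasts 1/10 s, in which the tool goes at most 50 mm and 8.59 degrees, less where a joint would pass 70% of its speed; a pose out of reach is approached as far as the arm can. A call is refused whole if a number of a shift passes 5 or a number of a turn 8.59, either way. A call with a gripper value outside its range is refused whole. The fingers move at their own pace and stop on an object; "squeeze" is the grip in N (left out, the last holds). Time passes only in rows, so rows that do not move let the fingers close. It gives the time, the measured TCP pose, the force, the opening and the grip force at its end, in the units of the state.
- get_obs(): the state, without advancing time (a new reading comes with each control period).
- camera(name): name is "side" or "top" or "wrist"; returns a dict with "img" (384x512x3 uint8, red, green, blue), "z_map" (384x512 float32, mm along the optical axis (not along the pixel's ray), 0 where there is no reading), "camera_matrix" (3x3 intrinsics, pixels), "view" (4x4, takes a point from world to camera coordinates). Camera axes: x right, y down, z forward; pixel columns grow to the right and rows downward; lengths in mm; the calibration is good to about 2 mm. A picture is of the moment at which its call begins.
- arm.job_done(): hands the job in; it is judged then, once.
The state is a dict: "time_s": time; "joints": joint angles; "qvel": joint speeds; "joint_efforts": joint torques, N m; "tcp_pos": TCP position; "orientation": TCP orientation; "ft_force": force on the tool from outside, world axes, zero at the start; "ft_torque": the same for the moment, N m; "gripper_width": finger opening in mm; "gripper_force": force on a finger pad.
Only numpy, scipy, OpenCV 4.12 (cv2) and the standard library are available. Lean on these libraries where they do the work, as an engineer would, in place of code of your own. Each camera call takes 0.05 s, during which the arm holds its last target. There are 200 camera calls.

## Task

Swing the folded-away two-peg hanger out as far as it will go, then take the steel hammer out of the wooden tool block and hang it on the hanger: handle hanging down between the two brass pegs, head resting square across both of them. Lower the polished head gently all the way onto the pegs before letting go, never dropping it or banging it on the hanger or post; leave the hanger fully out and everything else on the bench where it is.

Things in the scene. Friction and masses are not known exactly. Their poses are not given: they have to be found in the camera images.
- hammer: Planishing hammer, 0.3 kg, upright, handle in the tool block. Origin: centre of the steel head (starts 164 above the table). Head along x: bar 90 long, 20 wide (y), 20 high; round face 26 across at the +x end (to x=58), ball 24 across at the -x end (to x=-62). Light wooden handle 16 (x) by 12 (y), down to z=-158. Grip the head across y at its middle from above.
- block: Dark wooden tool block, fixed, 100 x 100 x 90 high, origin at the centre of its underside. In the middle of its top a through socket 20 (x) by 16 (y), 84 deep, holds the hammer's handle. Four short steel punches, fixed, stand near its corners (35 out in x and y), tops at most 124 above the table.
- post: Upright steel post, fixed: foot disc 100 across and 12 thick, pole 22 across, with the brass two-peg hanger turning on top about the post's vertical axis (hub 36 across, its top 211 above the table). Origin: centre of the foot's underside, on the hinge axis.
- hanger (a joint): Angle of the swivelling hanger (rad), 0 to 1.571, with light friction; it stays where it is left. At 0 (folded) the pegs point along the post's -x axis; it grows as the hanger turns clockwise seen from above; at 1.571, its stop, it is fully out and the pegs point along the post's +y.
- pegs_mid (a point): Midway between the two level brass pegs, 100 from the hinge axis, level with the pegs' tops (204 above the table); turns with the hanger. -x points out along the pegs, y across, z up. Pegs 8 thick, axes 56 apart (48 clear), from a cross bar 37 from the hinge axis to 155, then turned up to red tips 165 out and 20 high. The hung hammer's origin lies 10 above this point.
- bowl: Bystander: brass pitch bowl 130 across on a wooden ring, 82 high, fixed. Origin: centre of the underside.
- mallet: Bystander: mallet lying on its side, brown head 75 x 46 x 46 at its origin, handle 140 beyond along +y.
- brush: Bystander: brass-bristled brush 200 long (y), 30 high.
- pan: Bystander: shallow brass bowl 100 across, 35 high.
- jar: Bystander: amber glass jar 60 across, 75 high.
- file: Bystander: green-handled tool 180 long, lying along its x.
- graver: Bystander: wood-handled graver 150 long, lying along its x.
- steel_block: Bystander: steel bench block 70 x 70 x 30.
Mind the look-alikes: they are no part of the job. Of the things shaped like the hammer, the steel one is meant. Of the things shaped like the post, the steel one is meant.

How it is judged:
By the outcome, as a careful person would: the job done as asked, in the order asked, and still so for the second after the job is handed in, with the robot touching nothing.
It also fails if it takes over 72 s, if anything falls off the work surface, if the arm or the gripper's body presses on something with over 40 N, if the wrist force passes 120 N, or if a joint passes its speed limit or range.

## Working session

There is one attempt and no reset: what is moved stays moved. The work goes in short steps, Python scripts to look and compute and a tool call to move; the robot and the scene stay as the last step left them, time stands still between calls to the robot, and variables do not carry over. Pictures are saved under pics/ and viewed, at most 10 in all, crops included, and the job is handed in when it is done.

Besides the shell and the picture viewer there is one more tool, called after "Call:" by a JSON object that holds its "name" and its "arguments". jog_arm: Moves the arm, as the interface text tells. Its arguments: {"type":"object","properties":{"steps":{"type":"array"},"squeeze":{"type":"number"}},"required":["steps"]}

```bash
mkdir -p pics
cat > h.py <<'E'
import numpy as np, cv2
from station import get_obs, camera, arm
def snap(n):
    c=camera(n); np.savez(f'pics/{n}.npz',**c); return c
def load(n): return np.load(f'pics/{n}.npz')
def w(c,u,v,z=None):
    K=np.array(c['camera_matrix']);V=np.array(c['view']);z=c['z_map'][int(v),int(u)] if z is None else z
    p=np.linalg.inv(K)@[u,v,1]*z
    return (np.linalg.inv(V)@np.r_[p,1])[:3]
def cloud(c):
    K=np.array(c['camera_matrix']);V=np.array(c['view']);z=c['z_map']
    v,u=np.indices(z.shape);p=np.stack([u,v,np.ones_like(u)],-1)@np.linalg.inv(K).T*z[...,None]
    P=np.concatenate([p,np.ones(z.shape+(1,))],-1)@np.linalg.inv(V).T
    P[z==0]=np.nan
    return P[...,:3]
E
python3 - <<'E'
from h import *
o=get_obs();print({k:np.round(o[k],3) for k in o})
for n in('side','top'):
    c=snap(n);cv2.imwrite(f'pics/{n}0.png',cv2.resize(c['img'][...,::-1],(800,600),interpolation=cv2.INTER_CUBIC))
    print(n,np.round(c['camera_matrix'],1).tolist(),np.round(c['view'],3).tolist())
E
```

```text
{'time_s': np.float64(0.0), 'joints': array([ 1.261,  0.322, -0.07 ,  1.452,  0.023,  1.371, -0.057]), 'qvel': array([ 0.   , -0.001,  0.   ,  0.001,  0.001,  0.001, -0.   ]), 'joint_efforts': array([-0.0000e+00, -4.9129e+01, -4.0400e-01, -3.1252e+01, -6.4000e-02,
        4.4000e-02,  0.0000e+00]), 'tcp_pos': array([ 206.566, -615.768,  243.445]), 'orientation': array([-0.001,  0.987,  0.161, -0.   ]), 'ft_force': array([ 1.04, -0.63,  0.89]), 'ft_torque': array([ 0.03 , -0.018,  0.05 ]), 'gripper_force': np.float64(0.0), 'gripper_width': np.float64(87.096)}
side [[395.0, 0.0, 251.0], [0.0, 395.0, 194.5], [0.0, 0.0, 1.0]] [[0.902, -0.432, -0.013, -477.017], [-0.335, -0.68, -0.652, 291.866], [0.273, 0.593, -0.758, 1301.842], [0.0, 0.0, 0.0, 1.0]]
top [[467.0, 0.0, 254.3], [0.0, 467.0, 195.6], [0.0, 0.0, 1.0]] [[0.022, -1.0, 0.013, -7.804], [-0.994, -0.023, -0.104, 567.604], [0.105, -0.011, -0.994, 1485.929], [0.0, 0.0, 0.0, 1.0]]
```

View pics/side0.png

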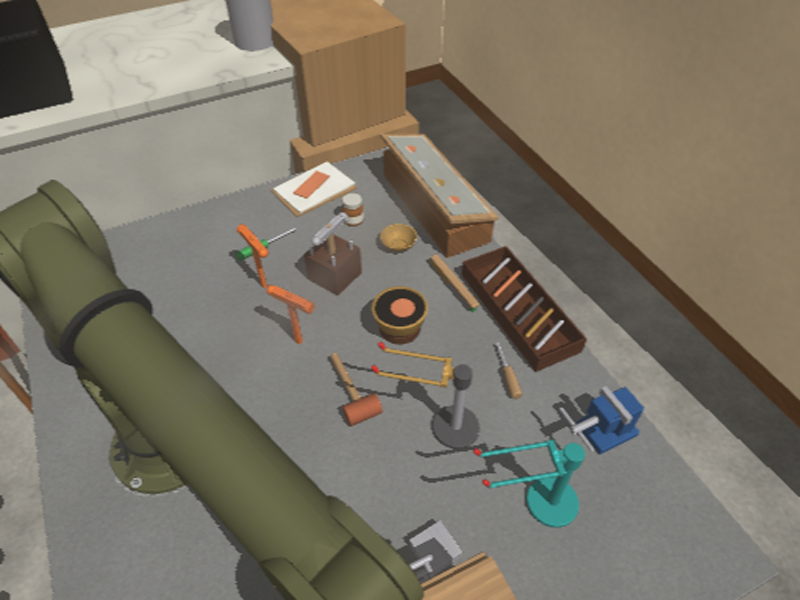

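View pics/top0.png

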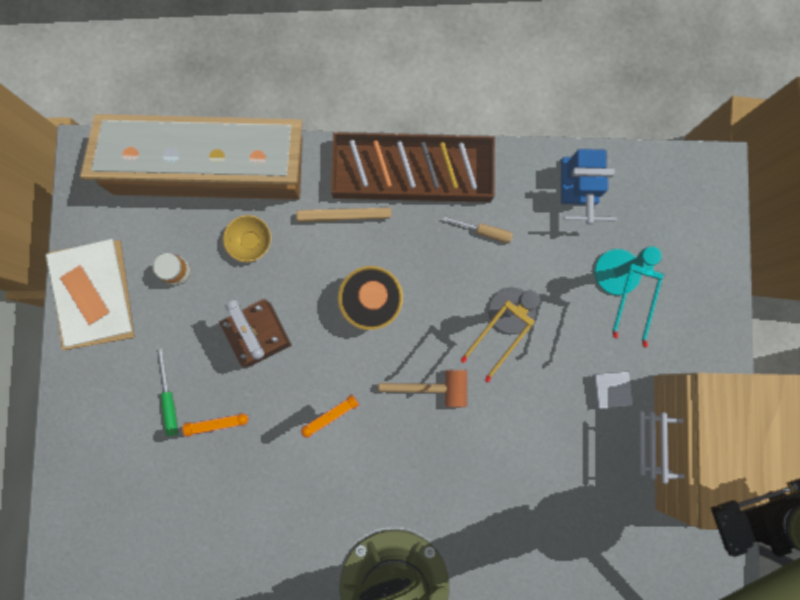

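The side picture shows the steel hammer in the dark block at about (330,230) and orange look-alikes at (252,240) and (290,297). The grey steel post with the brass hanger is at (460,400), and a teal look-alike is at (560,490). In the top view the steel hammer is at (245,330) and the steel post at (528,298). The steel ones fit the description.

Run:
```python
from h import *
t=load('top');s=load('side')
def crop(c,x0,x1,y0,y1): return cv2.resize(c['img'][y0:y1,x0:x1,::-1],(400,300),interpolation=cv2.INTER_CUBIC)
# top px in 512 scale = *0.64
im=np.vstack([np.hstack([crop(t,120,200,180,240),crop(t,280,360,180,240)]),np.hstack([crop(s,170,250,125,185),crop(s,230,314,215,278)])])
cv2.imwrite('pics/crop1.png',im)
for n,c in(('top',t),('side',s)):
    P=cloud(c)
    x,y,z=P[...,0],P[...,1],P[...,2]
    # hammer region
    C0=w(t,155,212);
    m=(np.hypot(x-C0[0],y-C0[1])<110)&(z>145)&(z<185)
    Q=P[m];print(n,'hammer',C0.round(),m.sum(),Q.mean(0).round(1),np.percentile(Q[:,2],[5,50,95]).round(1))
    r=cv2.minAreaRect(Q[:,:2].astype(np.float32));print(r)
    C1=w(t,340,190)
    m=(np.hypot(x-C1[0],y-C1[1])<200)&(z>180)&(z<240)&(c['img'][...,0]>0)
    v,u=np.nonzero(m);Q=P[m];I=c['img'][m].astype(int)
    red=(I[:,0]>150)&(I[:,1]<90)
    print('post',C1.round(),m.sum(),'hub', end=' ')
    g=(abs(I[:,0]-I[:,2])<25)
    print(g.sum(),np.median(Q[g],0).round(1) if g.any() else '')
    n_,l=cv2.connectedComponents(((m)).astype(np.uint8))
    for k in range(1,n_):
        mm=l==k
        if mm.sum()>3: print(k,mm.sum(),P[mm].mean(0).round(1),P[mm].min(0).round(),P[mm].max(0).round())
    for q,uu,vv,i in zip(Q[red],u[red],v[red],I[red]): print(uu,vv,q.round(),i)
```

```text
top hammer [497. 294. 181.] 313 [503.2 290.9 173.9] [166.9 174.3 179.5]
((502.4970397949219, 290.1102294921875), (117.91036987304688, 23.833236694335938), 29.552640914916992)
post [ 570. -238.  215.] 656 hub 131 [ 564.9 -235.   211.2]
1 145 [ 568.5 -407.6  205.6] [ 499. -428.  195.] [ 638. -386.  224.]
2 511 [ 519.1 -199.1  207.1] [ 415. -253.  183.] [ 583. -110.  229.]
394 213 [ 507. -390.  220.] [162  68  66]
393 214 [ 504. -387.  220.] [153  50  48]
394 214 [ 504. -390.  221.] [187  57  52]
394 215 [ 501. -389.  223.] [178  63  60]
297 228 [ 459. -116.  215.] [173  62  47]
296 229 [ 456. -113.  217.] [177  50  45]
297 229 [ 456. -115.  220.] [188  52  45]
295 230 [ 453. -110.  220.] [153  69  67]
296 230 [ 453. -112.  221.] [191  49  43]
297 230 [ 453. -115.  221.] [199  63  59]
296 231 [ 450. -113.  215.] [178  67  64]
312 240 [ 426. -159.  215.] [155  77  63]
312 241 [ 423. -158.  220.] [170  51  43]
313 241 [ 423. -162.  213.] [179  76  57]
311 242 [ 420. -155.  220.] [166  57  54]
312 242 [ 420. -158.  223.] [191  50  43]
313 242 [ 420. -161.  220.] [184  79  75]
311 243 [ 418
[... 1256 characters left out ...]
. -163.  219.] [180  54  48]
240 236 [ 419. -162.  215.] [199  57  52]
241 236 [ 422. -163.  214.] [207  59  54]
240 237 [ 418. -164.  212.] [180  54  49]
241 237 [ 421. -163.  210.] [202  57  52]
242 237 [ 424. -165.  210.] [174  81  64]
241 238 [ 420. -165.  208.] [152  73  52]
305 287 [ 504. -389.  219.] [154  55  52]
304 288 [ 501. -389.  216.] [197  57  53]
306 288 [ 505. -393.  220.] [186  63  59]
304 289 [ 499. -392.  217.] [194  56  51]
305 289 [ 501. -394.  219.] [211  58  54]
306 289 [ 504. -394.  218.] [199  57  52]
307 289 [ 507. -395.  216.] [165  66  61]
305 290 [ 501. -395.  216.] [169  51  48]
306 290 [ 502. -397.  218.] [185  54  50]
307 290 [ 508. -395.  209.] [163  77  72]
```

View pics/crop1.png

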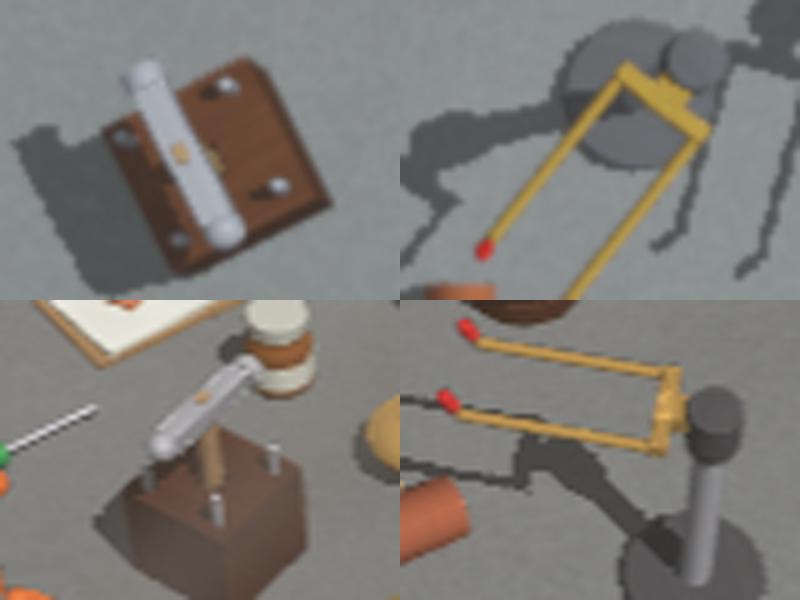

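Top and side views agree. The hammer is centred at about (503,290) with its head axis at 29.4° and its top at z≈174. The hinge is at about (564,-238), with its pegs pointing at about 143° and red tips at (453,-114) and (420,-160). The crop confirms the steel hammer and the brass hanger on the grey post. First I'll move the closed fingers to the outer side of the nearer peg.

Call:
{"name": "jog_arm", "arguments": {"steps": [{"offset": [0, 0, -4], "turn": 0, "hand": 0}, {"offset": [3.35, -2.98, 0], "turn": 0, "hand": 0}, {"offset": [3.35, -2.98, 0], "turn": 0, "hand": 0}, {"offset": [3.35, -2.98, 0], "turn": 0, "hand": 0}, {"offset": [3.35, -2.98, 0], "turn": 0, "hand": 0}, {"offset": [3.35, -2.98, 0], "turn": 0, "hand": 0}, {"offset": [3.35, -2.98, 0], "turn": 0, "hand": 0}, {"offset": [3.35, -2.98, 0], "turn": 0, "hand": 0}, {"offset": [3.35, -2.98, 0], "turn": 0, "hand": 0}, {"offset": [3.35, -2.98, 0], "turn": 0, "hand": 0}, {"offset": [3.35, -2.98, 0], "turn": 0, "hand": 0}, {"offset": [0, 0, 0], "turn": -7, "hand": 0}, {"offset": [0, 0, 0], "turn": -7, "hand": 0}, {"offset": [0, 0, 0], "turn": -7, "hand": 0}, {"offset": [0, 0, 0], "turn": -7, "hand": 0}, {"offset": [0, 0, 0], "turn": -6.5, "hand": 0}, {"offset": [0, 0, 2.5], "turn": 0, "hand": 0}, {"offset": [0, 0, 2.5], "turn": 0, "hand": 0}, {"offset": [0, 0, 2.6], "turn": 0, "hand": 0}, {"offset": [0, 0, 0], "turn": 0, "hand": 0}]}}

```text
time_s: 2.1
tcp_pos: [427.1, -226.0, 204.9]
orientation: [-0.003, 0.895, 0.447, -0.002]
ft_force: [-0.5, 0.1, 0.4]
gripper_width: 0.1
gripper_force: 0.0
```

Call:
{"name": "jog_arm", "arguments": {"steps": [{"offset": [1, 0, 0], "turn": 0, "hand": 0}, {"offset": [1, 0, 0], "turn": 0, "hand": 0}, {"offset": [0.8, 0, 0], "turn": 0, "hand": 0}, {"offset": [0.62, -0.18, 0], "turn": 3, "hand": 0}, {"offset": [0.62, -0.18, 0], "turn": 3, "hand": 0}, {"offset": [0.62, -0.18, 0], "turn": 3, "hand": 0}, {"offset": [0.62, -0.18, 0], "turn": 3, "hand": 0}, {"offset": [0.62, -0.18, 0], "turn": 3, "hand": 0}, {"offset": [0.62, -0.18, 0], "turn": 3, "hand": 0}, {"offset": [0.62, -0.18, 0], "turn": 3, "hand": 0}, {"offset": [0.62, -0.18, 0], "turn": 3, "hand": 0}, {"offset": [0.62, -0.18, 0], "turn": 3, "hand": 0}, {"offset": [0.62, -0.18, 0], "turn": 3, "hand": 0}, {"offset": [0.62, -0.18, 0], "turn": 3, "hand": 0}, {"offset": [0.62, -0.18, 0], "turn": 3, "hand": 0}, {"offset": [0.62, -0.18, 0], "turn": 3, "hand": 0}, {"offset": [0.62, -0.18, 0], "turn": 3, "hand": 0}, {"offset": [0.62, -0.18, 0], "turn": 3, "hand": 0}, {"offset": [0.62, -0.18, 0], "turn": 3, "hand": 0}, {"offset": [0, 0, 0], "turn": 0, "hand": 0}]}}

```text
time_s: 4.1
tcp_pos: [516.1, -130.1, 209.2]
orientation: [-0.0, 0.999, 0.045, 0.0]
ft_force: [-0.5, -0.8, 1.3]
gripper_width: 0.8
gripper_force: 0.0
```

Run:
```python
from h import *
a=[];
for n in('top','side'):
    c=snap(n); P=cloud(c);I=c['img'].astype(int);m=(np.hypot(P[...,0]-564,P[...,1]+238)<190)&(P[...,2]>195)&(P[...,2]<230)&(P[...,1]>-330)&(I[...,0]>150)&(I[...,1]<90)
    l=cv2.connectedComponents(cv2.dilate(m.astype(np.uint8),np.ones((3,3))))[1]
    for k in range(1,l.max()+1): print(n,P[(l==k)&m].mean(0).round())
    a.append(cv2.resize(c['img'][...,::-1],(400,300)))
cv2.imwrite('pics/push1.png',np.hstack(a))
```

```text
top [583. -71. 218.]
side [583. -78. 208.]
```

View pics/push1.png

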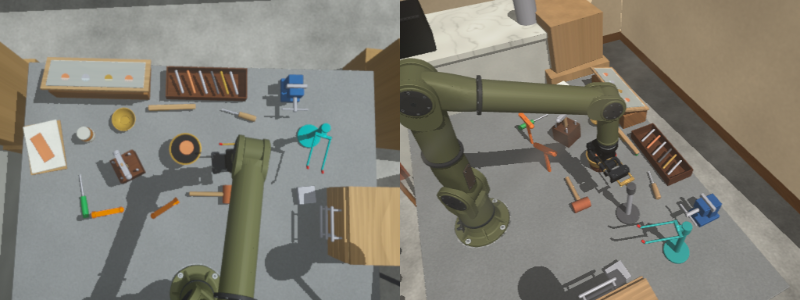

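The tip measures (583,-74), so the hanger is swinging and has turned about 50°. I'll continue to the stop.

Call:
{"name": "jog_arm", "arguments": {"steps": [{"offset": [0.62, -0.18, 0.3], "turn": 3, "hand": 0}, {"offset": [0.62, -0.18, 0], "turn": 3, "hand": 0}, {"offset": [0.62, -0.18, 0], "turn": 3, "hand": 0}, {"offset": [0.62, -0.18, 0], "turn": 3, "hand": 0}, {"offset": [0.62, -0.18, 0], "turn": 3, "hand": 0}, {"offset": [0.62, -0.18, 0], "turn": 3, "hand": 0}, {"offset": [0.62, -0.18, 0], "turn": 3, "hand": 0}, {"offset": [0.62, -0.18, 0], "turn": 3, "hand": 0}, {"offset": [0.62, -0.18, 0], "turn": 3, "hand": 0}, {"offset": [0.62, -0.18, 0], "turn": 3, "hand": 0}, {"offset": [0.4, -0.12, 0], "turn": 2, "hand": 0}, {"offset": [0.4, -0.12, 0], "turn": 2, "hand": 0}, {"offset": [0, 0, 0], "turn": 0, "hand": 0}]}}

```text
time_s: 5.5
tcp_pos: [544.6, -119.9, 205.0]
orientation: [0.01, 0.967, -0.25, -0.052]
ft_force: [-98.3, 14.8, 58.7]
gripper_width: 0.9
gripper_force: 54.5
```

Call:
{"name": "jog_arm", "arguments": {"steps": [{"offset": [0.2, -0.06, 0], "turn": 1, "hand": 0}, {"offset": [0.2, -0.06, 0], "turn": 1, "hand": 0}, {"offset": [0, 0, 0], "turn": 0, "hand": 0}]}}

```text
time_s: 5.8
tcp_pos: [544.7, -119.6, 205.1]
orientation: [0.011, 0.962, -0.266, -0.058]
ft_force: [-97.8, 15.1, 57.0]
gripper_width: 0.4
gripper_force: 52.3
```

Call:
{"name": "jog_arm", "arguments": {"steps": [{"offset": [0.2, -0.06, 0], "turn": 1, "hand": 0}, {"offset": [0.2, -0.06, 0], "turn": 1, "hand": 0}, {"offset": [0, 0, 0], "turn": 0, "hand": 0}]}}

```text
time_s: 6.1
tcp_pos: [544.8, -119.3, 205.3]
orientation: [0.012, 0.957, -0.282, -0.063]
ft_force: [-97.5, 16.6, 55.2]
gripper_width: 0.5
gripper_force: 51.8
```

Force is near the limit and the hanger has stopped. I'm backing off at once.

Call:
{"name": "jog_arm", "arguments": {"steps": [{"offset": [-0.5, 0.1, 0], "turn": 0, "hand": 0}, {"offset": [-0.7, 0.1, 0], "turn": 0, "hand": 0}, {"offset": [-1.0, 0.2, 0], "turn": 0, "hand": 0}, {"offset": [-1.0, 0.2, 0], "turn": 0, "hand": 0}, {"offset": [-1.0, 0.2, 0], "turn": 0, "hand": 0}, {"offset": [-1.0, 0, 0], "turn": 0, "hand": 0}, {"offset": [-1.0, 0, 0], "turn": 0, "hand": 0}, {"offset": [0, 0, 0], "turn": 0, "hand": 0}]}}

```text
time_s: 6.9
tcp_pos: [538.3, -98.5, 206.3]
orientation: [-0.0, 0.959, -0.283, 0.001]
ft_force: [0.4, 0.4, -0.1]
gripper_width: 0.6
gripper_force: 0.0
```

Run:
```python
from h import *
a=[];
for n,b in(('top',(200,400,100,250)),('side',(220,420,180,330))):
    c=snap(n); P=cloud(c);I=c['img'].astype(int);m=(np.hypot(P[...,0]-564,P[...,1]+238)<190)&(P[...,2]>195)&(P[...,2]<230)&(P[...,1]>-330)&(I[...,0]>150)&(I[...,1]<90)
    l=cv2.connectedComponents(cv2.dilate(m.astype(np.uint8),np.ones((3,3))))[1]
    for k in range(1,l.max()+1): print(n,P[(l==k)&m].mean(0).round())
    a.append(cv2.resize(c['img'][b[2]:b[3],b[0]:b[1],::-1],(400,300)))
cv2.imwrite('pics/push2.png',np.hstack(a))
o=get_obs();print(o['tcp_pos'],o['ft_force'],o['joints'])
```

```text
top [621. -78. 222.]
side [617. -83. 215.]
[539.22334123 -99.08502963 206.1716662 ] [0.74416296 0.06379167 0.54902256] [ 0.56648276  0.15552082 -0.47454894  1.74615138  0.07471669  1.25567738
 -2.07081907]
```

View pics/push2.png

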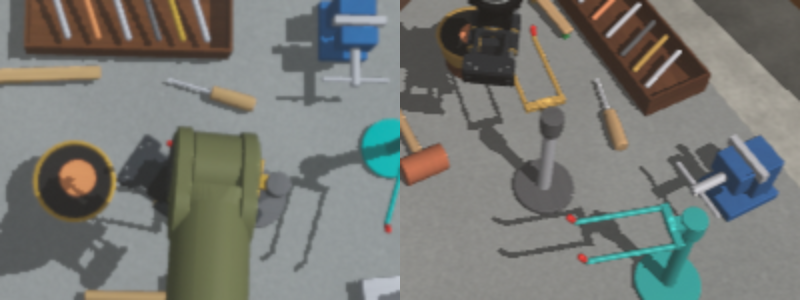

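The leading red tip is now at about (619,-80), so the hanger points at 80° and has turned 63°. Nothing visible blocks it in the picture. I'll check the stop with a gentle push further out on the peg.

Call:
{"name": "jog_arm", "arguments": {"steps": [{"offset": [-0.3, 0, 0], "turn": -8, "hand": 0}, {"offset": [0, 0, -0.2], "turn": -8, "hand": 0}, {"offset": [0, 0, 0], "turn": -7.4, "hand": 0}, {"offset": [0.3, 0, 0], "turn": 0, "hand": 0}, {"offset": [0.3, 0, 0], "turn": 0, "hand": 0}, {"offset": [0, 0, 0], "turn": 0, "hand": 0}]}}

```text
time_s: 7.6
tcp_pos: [542.5, -98.9, 207.4]
orientation: [-0.0, 0.996, -0.084, 0.0]
ft_force: [-0.2, -0.3, -0.2]
gripper_width: 0.4
gripper_force: 0.0
```

Call:
{"name": "jog_arm", "arguments": {"steps": [{"offset": [0.3, 0, 0], "turn": 0, "hand": 0}, {"offset": [0.3, 0, 0], "turn": 0, "hand": 0}, {"offset": [0, 0, 0], "turn": 0, "hand": 0}]}}

```text
time_s: 7.9
tcp_pos: [545.2, -99.3, 207.2]
orientation: [-0.0, 0.997, -0.083, -0.004]
ft_force: [-8.1, 1.8, 5.2]
gripper_width: 0.4
gripper_force: 4.4
```

Call:
{"name": "jog_arm", "arguments": {"steps": [{"offset": [0.2, 0, 0], "turn": 0, "hand": 0}, {"offset": [0.2, 0, 0], "turn": 0, "hand": 0}, {"offset": [0, 0, 0], "turn": 0, "hand": 0}]}}

```text
time_s: 8.2
tcp_pos: [545.7, -99.4, 207.0]
orientation: [-0.0, 0.996, -0.083, -0.008]
ft_force: [-18.6, 3.1, 11.4]
gripper_width: -0.1
gripper_force: 9.7
```

Call:
{"name": "jog_arm", "arguments": {"steps": [{"offset": [-1, 0, 0], "turn": 0, "hand": 0}, {"offset": [-2, 0, 0], "turn": 0, "hand": 0}, {"offset": [-2, 0, 0], "turn": 0, "hand": 0}, {"offset": [0, 0, -4], "turn": 0, "hand": 0}, {"offset": [0, 0, -5], "turn": 0, "hand": 0}, {"offset": [-3, 4, -5], "turn": 0, "hand": 0}, {"offset": [-3, 0, -5], "turn": 0, "hand": 0}, {"offset": [-3, 0, -5], "turn": 0, "hand": 0}, {"offset": [-4, 0, -3], "turn": 0, "hand": 0}, {"offset": [-4, 0, 0], "turn": 0, "hand": 8.7}, {"offset": [0, 0, 0], "turn": 0, "hand": 8.7}]}}

```text
time_s: 9.3
tcp_pos: [365.4, -96.4, 452.4]
orientation: [0.003, 0.997, -0.083, 0.002]
ft_force: [-0.3, 0.2, -0.2]
gripper_width: 9.7
gripper_force: 0.0
```

Run:
```python
from h import *
o=get_obs();print(o['tcp_pos'],o['orientation'],o['joints'])
a=[]
for n in('top','side','wrist'):
    c=snap(n); P=cloud(c);I=c['img'].astype(int);near=(np.hypot(P[...,0]-564,P[...,1]+238)<190)&(P[...,1]>-330)
    m=near&(P[...,2]>195)&(P[...,2]<232)&(I[...,0]>140)&(I[...,1]<95)
    l=cv2.connectedComponents(cv2.dilate(m.astype(np.uint8),np.ones((3,3))))[1]
    for k in range(1,l.max()+1): print(n,(l==k).sum(),P[(l==k)&m].mean(0).round(1))
    g=near&(P[...,2]>207)&(P[...,2]<216)&(I.max(-1)-I.min(-1)<25)
    q=P[g]; 
    if len(q)>20:print('hub',len(q),np.median(q,0).round(1),cv2.minEnclosingCircle(q[:,:2].astype(np.float32)))
    a.append(cv2.resize(c['img'][...,::-1],(400,300)))
cv2.imwrite('pics/w1.png',np.hstack([a[0],a[2]]))
```

```text
[365.35284571 -96.41878709 452.40743403] [ 0.00290553  0.99651167 -0.08337008  0.00234046] [ 0.51932968 -0.27628507 -0.24673975  1.64487221 -0.0630112   1.75893004
 -1.46830788]
top 31 [619.  -79.6 218.8]
top 31 [563.8 -70.3 218.8]
hub 109 [ 567.6 -235.5  212.4] ((566.1898803710938, -234.5205078125), 18.424421310424805)
side 32 [617.5 -81.8 214.1]
side 31 [561.7 -74.4 215. ]
hub 100 [ 565.2 -238.2  210.5] ((565.4334716796875, -237.8339385986328), 18.425844192504883)
wrist 97 [562.2 -71.1 214.8]
```

View pics/w1.png

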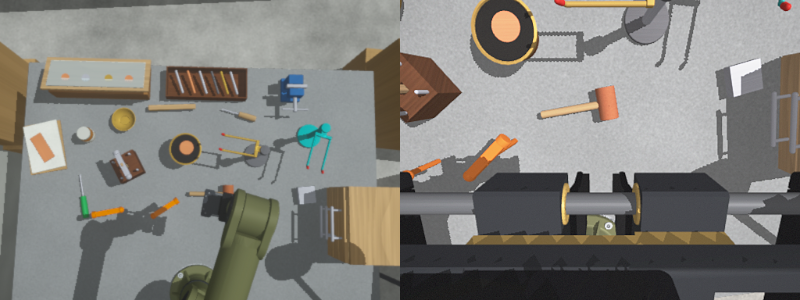

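The wrist and top pictures show the hanger clear on all sides, with red tips at (618,-81) and (563,-72). It points at 81.4° and holds there against firm pushes at two radii, so this is its stop. The peg midpoint is at about (581,-139). Next I'll go above the hammer.

Call:
{"name": "jog_arm", "arguments": {"steps": [{"offset": [0.8, -4.5, 0], "turn": 0, "hand": 8.7}, {"offset": [0.8, -4.5, 0], "turn": 0, "hand": 8.7}, {"offset": [0.8, -4.5, 0], "turn": 0, "hand": 8.7}, {"offset": [0.8, -4.5, 0], "turn": 0, "hand": 8.7}, {"offset": [0.8, -4.5, 0], "turn": 0, "hand": 8.7}, {"offset": [0.8, -4.5, 0], "turn": 0, "hand": 8.7}, {"offset": [0.8, -4.5, 0], "turn": 0, "hand": 8.7}, {"offset": [0.8, -4.5, 0], "turn": 0, "hand": 8.7}, {"offset": [0.9, -4.5, 0], "turn": 0, "hand": 8.7}, {"offset": [0, 0, 0], "turn": -7.8, "hand": 8.7}, {"offset": [0, 0, 0], "turn": -7.8, "hand": 8.7}, {"offset": [0, 0, 0], "turn": -7.8, "hand": 8.7}, {"offset": [0, 0, 0], "turn": -7.8, "hand": 8.7}, {"offset": [0, 0, 0], "turn": -7.7, "hand": 8.7}, {"offset": [0, 0, 4], "turn": 0, "hand": 8.7}, {"offset": [0, 0, 4], "turn": 0, "hand": 8.7}, {"offset": [0, 0, 4], "turn": 0, "hand": 8.7}, {"offset": [0, 0, 4], "turn": 0, "hand": 8.7}, {"offset": [0, 0, 0], "turn": 0, "hand": 8.7}]}}

```text
time_s: 11.35
tcp_pos: [503.5, 286.6, 281.4]
orientation: [0.002, 0.968, 0.252, -0.007]
ft_force: [0.6, -0.2, 0.6]
gripper_width: 87.0
gripper_force: 0.0
```

```bash
cat >> h.py <<'E'
def yaw(o):
    q=o['orientation'];return np.degrees(2*np.arctan2(q[2],q[1]))
def to(p,o):
    "world target -> tool offset cm"
    from scipy.spatial.transform import Rotation as R
    q=o['orientation'];return R.from_quat([*q[1:],q[0]]).inv().apply(np.array(p)-o['tcp_pos'])/10
E
python3 - <<'E'
from h import *
o=get_obs();print(o['tcp_pos'],yaw(o),o['joints'].round(2) if hasattr(o['joints'],'round') else o['joints'],to([504.7,290.7,170],o))
for n in('side','wrist','top'):
    c=snap(n);P=cloud(c)
    m=(np.hypot(P[...,0]-503,P[...,1]-290)<75)&(P[...,2]>150)&(P[...,2]<182)
    if m.sum()>30: print(n,m.sum(),np.median(P[m],0),cv2.minAreaRect(P[m][:,:2].astype(np.float32)))
E
```

```text
[503.54946799 286.56048852 281.37368383] 29.24659284035005 [ 0.2   0.28 -0.92  1.54  0.22  1.45 -1.79] [ 0.47082498 -0.31093912 11.13136146]
side 189 [502.61794838 286.44321773 171.37074027] ((501.29522705078125, 289.433837890625), (119.83171081542969, 27.948442459106445), 28.068910598754883)
wrist 2908 [512.63745913 299.47611604 173.79616312] ((505.6920166015625, 296.0815734863281), (109.8916015625, 24.59658432006836), 29.026683807373047)
top 101 [498.1278061  283.80111598 173.4901246 ] ((504.56317138671875, 288.302490234375), (112.9848403930664, 15.680953979492188), 28.84147834777832)
```

Run:
```python
from h import *
d=np.array([np.cos(np.radians(29.2)),np.sin(np.radians(29.2))]);n=np.array([-d[1],d[0]])
c=load('wrist');P=cloud(c);o=get_obs()
m=(np.hypot(P[...,0]-503,P[...,1]-290)<75)&(P[...,2]>165)&(P[...,2]<182)
Q=P[m];a=Q[:,:2]@d;b=Q[:,:2]@n
print('tcp',o['tcp_pos'][:2]@d,o['tcp_pos'][:2]@n)
for s in range(int(a.min()),int(a.max()),10):
    k=(a>=s)&(a<s+10);print(s,k.sum(),np.percentile(b[k],[0,2,50,98,100]).round(1),Q[k,2].mean().round(1))
cv2.imwrite('pics/w2.png',c['img'][...,::-1])
V=c['view'];print('cam',(-V[:3,:3].T@V[:3,3]).round())
```

```text
tcp 583.5455586601381 5.8373315447903735
531 175 [-0.3  0.6 10.7 22.  22.1] 172.6
541 222 [ 1.7  1.7 10.7 20.7 20.7] 173.7
551 235 [ 1.7  1.7 11.5 20.5 20.6] 173.8
561 248 [ 1.7  1.8 11.5 21.3 21.4] 173.7
571 242 [ 1.8  1.8 11.4 21.1 21.2] 174.1
581 264 [ 1.8  1.8 11.3 20.9 21. ] 174.3
591 258 [ 1.9  1.9 11.3 20.8 21.6] 173.6
601 282 [ 1.9  1.9 11.3 21.5 21.6] 173.7
611 288 [ 1.9  1.9 11.6 21.3 21.4] 173.6
621 307 [-0.7  1.1 11.9 22.8 23.9] 173.9
631 370 [-0.6  0.3 11.8 23.7 23.8] 173.6
cam [567. 323. 424.]
```

View pics/w2.png

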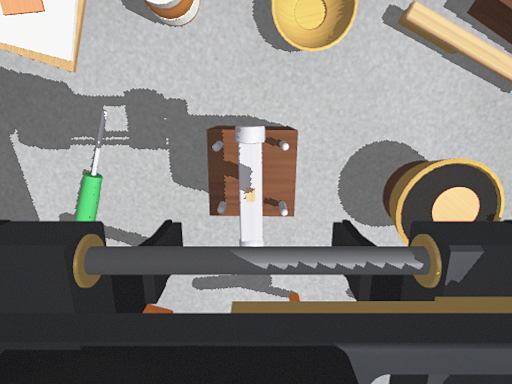

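The wrist view shows the hammer's steel head at px (250,190) in the dark block, its face end up at (250,135). The wrist cloud puts the head about 5 mm to the tool's -y side and the fixed cameras put it about 2 mm, so I'll shift 4 mm and descend.

Call:
{"name": "jog_arm", "arguments": {"steps": [{"offset": [0, -0.4, 2], "turn": 0, "hand": 8.7}, {"offset": [0, 0, 3], "turn": 0, "hand": 8.7}, {"offset": [0, 0, 3], "turn": 0, "hand": 8.7}, {"offset": [0, 0, 2], "turn": 0, "hand": 8.7}, {"offset": [0, 0, 1.2], "turn": 0, "hand": 8.7}, {"offset": [0, 0, 0], "turn": 0, "hand": 8.7}, {"offset": [0, 0, 0], "turn": 0, "hand": 8.7}]}}

```text
time_s: 12.2
tcp_pos: [504.4, 293.2, 177.7]
orientation: [0.001, 0.967, 0.253, -0.0]
ft_force: [-0.4, -0.1, 0.4]
gripper_width: 87.0
gripper_force: 0.0
```

Call:
{"name": "jog_arm", "arguments": {"steps": [{"offset": [0, 0, 0], "turn": 0, "hand": 4}, {"offset": [0, 0, 0], "turn": 0, "hand": 3}, {"offset": [0, 0, 0], "turn": 0, "hand": 1.5}, {"offset": [0, 0, 0], "turn": 0, "hand": 1.5}, {"offset": [0, 0, 0], "turn": 0, "hand": 1.5}, {"offset": [0, 0, 0], "turn": 0, "hand": 1.5}, {"offset": [0, 0, 0], "turn": 0, "hand": 1.5}, {"offset": [0, 0, 0], "turn": 0, "hand": 1.5}], "squeeze": 35}}

```text
time_s: 13.0
tcp_pos: [503.3, 292.4, 175.8]
orientation: [0.002, 0.967, 0.253, -0.001]
ft_force: [0.5, 0.7, 0.2]
gripper_width: 30.9
gripper_force: 0.0
```

Call:
{"name": "jog_arm", "arguments": {"steps": [{"offset": [0, 0, 0.7], "turn": 0, "hand": 3.1}, {"offset": [0, 0, 0], "turn": 0, "hand": 3.1}, {"offset": [0, 0, 0], "turn": 0, "hand": 1.5}, {"offset": [0, 0, 0], "turn": 0, "hand": 1.5}, {"offset": [0, 0, 0], "turn": 0, "hand": 1.5}, {"offset": [0, 0, 0], "turn": 0, "hand": 1.5}, {"offset": [0, 0, 0], "turn": 0, "hand": 1.5}], "squeeze": 35}}

```text
time_s: 13.7
tcp_pos: [503.3, 292.4, 168.9]
orientation: [0.002, 0.967, 0.253, -0.001]
ft_force: [-0.0, -0.3, -0.6]
gripper_width: 19.7
gripper_force: 35.0
```

Call:
{"name": "jog_arm", "arguments": {"steps": [{"offset": [0, 0, -1], "turn": 0, "hand": 1.5}, {"offset": [0, 0, -1], "turn": 0, "hand": 1.5}, {"offset": [0, 0, -1], "turn": 0, "hand": 1.5}, {"offset": [0, 0, 0], "turn": 0, "hand": 1.5}]}}

```text
time_s: 14.1
tcp_pos: [504.4, 293.2, 201.1]
orientation: [0.002, 0.967, 0.253, 0.0]
ft_force: [-0.2, 0.7, -2.5]
gripper_width: 19.4
gripper_force: 35.0
```

Call:
{"name": "jog_arm", "arguments": {"steps": [{"offset": [0, 0, -1], "turn": 0, "hand": 1.5}, {"offset": [0, 0, -1], "turn": 0, "hand": 1.5}, {"offset": [0, 0, -1], "turn": 0, "hand": 1.5}, {"offset": [0, 0, -1], "turn": 0, "hand": 1.5}, {"offset": [0, 0, -1], "turn": 0, "hand": 1.5}, {"offset": [0, 0, -1], "turn": 0, "hand": 1.5}, {"offset": [0, 0, -2], "turn": 0, "hand": 1.5}, {"offset": [0, 0, -2], "turn": 0, "hand": 1.5}, {"offset": [0, 0, -2], "turn": 0, "hand": 1.5}, {"offset": [0, 0, -2], "turn": 0, "hand": 1.5}, {"offset": [0, 0, -2], "turn": 0, "hand": 1.5}, {"offset": [0, 0, -2], "turn": 0, "hand": 1.5}, {"offset": [0, 0, -2], "turn": 0, "hand": 1.5}, {"offset": [0, 0, 0], "turn": 0, "hand": 1.5}, {"offset": [0, 0, 0], "turn": 0, "hand": 1.5}]}}

```text
time_s: 15.6
tcp_pos: [503.7, 293.5, 398.7]
orientation: [0.002, 0.967, 0.253, -0.001]
ft_force: [-0.8, 0.1, -3.3]
gripper_width: 19.6
gripper_force: 35.0
```

Run:
```python
from h import *
o=get_obs();print(o['tcp_pos'],yaw(o),np.round(o['joints'],2),'raised target',to([581,-139,410],o))
```

```text
[503.66459193 293.49596993 398.72909139] 29.319223092446137 [ 0.17  0.26 -0.93  1.32  0.21  1.66 -1.78] raised target [-14.43909766  41.49958217  -0.95013983]
```

The hammer came out cleanly, with 3.3 N of weight on the wrist. Next I'll carry it above the pegs and turn it square.

Call:
{"name": "jog_arm", "arguments": {"steps": [{"offset": [-0.4, 1.2, -0.4], "turn": 0, "hand": 1.5}, {"offset": [-0.8, 2.3, -0.4], "turn": 0, "hand": 1.5}, {"offset": [-0.8, 2.3, -0.2], "turn": 0, "hand": 1.5}, {"offset": [-0.8, 2.3, 0], "turn": 0, "hand": 1.5}, {"offset": [-0.8, 2.3, 0], "turn": 0, "hand": 1.5}, {"offset": [-0.8, 2.3, 0], "turn": 0, "hand": 1.5}, {"offset": [-0.8, 2.3, 0], "turn": 0, "hand": 1.5}, {"offset": [-0.8, 2.3, 0], "turn": 0, "hand": 1.5}, {"offset": [-0.8, 2.3, 0], "turn": 0, "hand": 1.5}, {"offset": [-0.8, 2.3, 0], "turn": 0, "hand": 1.5}, {"offset": [-0.8, 2.3, 0], "turn": 0, "hand": 1.5}, {"offset": [-0.8, 2.3, 0], "turn": 0, "hand": 1.5}, {"offset": [-0.8, 2.3, 0], "turn": 0, "hand": 1.5}, {"offset": [-0.8, 2.3, 0], "turn": 0, "hand": 1.5}, {"offset": [-0.8, 2.3, 0], "turn": 0, "hand": 1.5}, {"offset": [-0.8, 2.3, 0], "turn": 0, "hand": 1.5}, {"offset": [-0.8, 2.3, 0], "turn": 0, "hand": 1.5}, {"offset": [-0.8, 2.3, 0], "turn": 0, "hand": 1.5}, {"offset": [-0.4, 1.2, 0], "turn": 0, "hand": 1.5}, {"offset": [0, 0, 0], "turn": 0, "hand": 1.5}]}}

```text
time_s: 17.6
tcp_pos: [580.7, -142.3, 409.4]
orientation: [0.002, 0.968, 0.251, -0.003]
ft_force: [0.3, 0.4, -2.8]
gripper_width: 19.8
gripper_force: 35.0
```

Call:
{"name": "jog_arm", "arguments": {"steps": [{"offset": [0, 0, 0], "turn": 4, "hand": 1.5}, {"offset": [0, 0, 0], "turn": 6, "hand": 1.5}, {"offset": [0, 0, 0], "turn": 6, "hand": 1.5}, {"offset": [0, 0, 0], "turn": 6, "hand": 1.5}, {"offset": [0, 0, 0], "turn": 6, "hand": 1.5}, {"offset": [0, 0, 0], "turn": 6, "hand": 1.5}, {"offset": [0, 0, 0], "turn": 4, "hand": 1.5}, {"offset": [0, 0, 0], "turn": 0, "hand": 1.5}]}}

```text
time_s: 18.4
tcp_pos: [581.1, -137.1, 410.7]
orientation: [0.002, 0.997, -0.075, -0.001]
ft_force: [0.1, 0.1, -2.2]
gripper_width: 19.9
gripper_force: 35.0
```

Run:
```python
from h import *
o=get_obs();print(o['tcp_pos'],yaw(o),to([581,-139,398],o),o['ft_force'],o['gripper_width'])
a=[]
for n in('side','wrist'):
    c=snap(n);P=cloud(c);I=c['img'].astype(int);near=(np.hypot(P[...,0]-564,P[...,1]+238)<190)&(P[...,1]>-330)
    m=near&(P[...,2]>195)&(P[...,2]<232)&(I[...,0]>140)&(I[...,1]<95)
    l=cv2.connectedComponents(cv2.dilate(m.astype(np.uint8),np.ones((3,3))))[1]
    for k in range(1,l.max()+1): print(n,(l==k).sum(),P[(l==k)&m].mean(0).round(1))
    a.append(cv2.resize(c['img'][80:380,100:500,::-1] if n=='side' else c['img'][...,::-1],(400,300)))
    m=(np.hypot(P[...,0]-581,P[...,1]+139)<80)&(P[...,2]>385)&(P[...,2]<408)
    if m.sum()>30: print('head',m.sum(),P[m].mean(0),cv2.minAreaRect(P[m][:,:2].astype(np.float32)))
    m=(np.hypot(P[...,0]-581,P[...,1]+139)<40)&(P[...,2]>215)&(P[...,2]<360)
    if m.sum()>10: print('handle',m.sum(),P[m].mean(0),P[m].min(0),P[m].max(0))
cv2.imwrite('pics/above.png',np.hstack(a))
```

```text
[ 581.07521135 -137.10157264  410.74816424] -8.566883886207815 [0.02266892 0.18354272 1.27555946] [ 0.08913408  0.12324361 -2.17038475] 19.898318801000457
side 9 [565.1 -77.5 211.1]
head 55 [ 547.42769435 -142.77467193  402.62444618] ((544.393310546875, -140.63900756835938), (15.91038703918457, 53.31787109375), 66.59207153320312)
handle 147 [ 578.5015855  -142.51778669  305.97531295] [ 571.7111669  -146.627292    247.49680893] [ 588.23822395 -133.03511589  359.89997594]
wrist 141 [620.1 -79.6 216.1]
wrist 123 [565.7 -70.1 216.8]
head 476 [ 600.64941397 -139.23178084  399.9762101 ] ((614.6986083984375, -141.40969848632812), (37.48398208618164, 49.295902252197266), 81.75727081298828)
```

View pics/above.png

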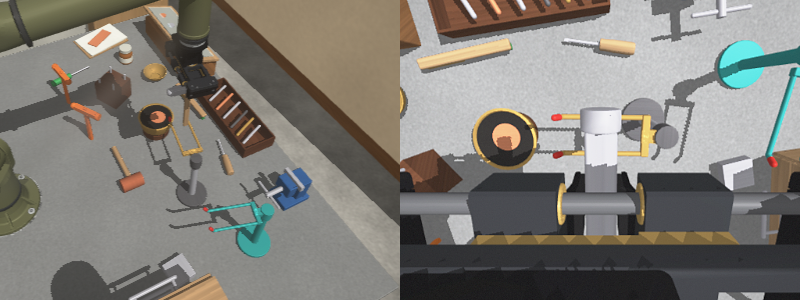

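The handle is lined up between the pegs in the wrist view (head over the pegs at px (600,130)). Tips measured here agree within 2 mm. I'll lower most of the way now.

Call:
{"name": "jog_arm", "arguments": {"steps": [{"offset": [0.1, 0.1, 0.8], "turn": 0, "hand": 1.5}, {"offset": [0, 0, 1.2], "turn": 0, "hand": 1.5}, {"offset": [0, 0, 1.2], "turn": 0, "hand": 1.5}, {"offset": [0, 0, 1.2], "turn": 0, "hand": 1.5}, {"offset": [0, 0, 1.2], "turn": 0, "hand": 1.5}, {"offset": [0, 0, 1.2], "turn": 0, "hand": 1.5}, {"offset": [0, 0, 1.2], "turn": 0, "hand": 1.5}, {"offset": [0, 0, 1.2], "turn": 0, "hand": 1.5}, {"offset": [0, 0, 1.2], "turn": 0, "hand": 1.5}, {"offset": [0, 0, 1.2], "turn": 0, "hand": 1.5}, {"offset": [0, 0, 1.2], "turn": 0, "hand": 1.5}, {"offset": [0, 0, 1.2], "turn": 0, "hand": 1.5}, {"offset": [0, 0, 1.2], "turn": 0, "hand": 1.5}, {"offset": [0, 0, 1.2], "turn": 0, "hand": 1.5}, {"offset": [0, 0, 0.6], "turn": 0, "hand": 1.5}, {"offset": [0, 0, 0], "turn": 0, "hand": 1.5}]}}

```text
time_s: 20.1
tcp_pos: [581.3, -140.9, 239.5]
orientation: [0.002, 0.997, -0.076, -0.002]
ft_force: [-1.0, 0.4, -2.8]
gripper_width: 19.7
gripper_force: 35.0
```

Call:
{"name": "jog_arm", "arguments": {"steps": [{"offset": [0, 0, 0.3], "turn": 0, "hand": 1.5}, {"offset": [0, 0, 0.3], "turn": 0, "hand": 1.5}, {"offset": [0, 0, 0], "turn": 0, "hand": 1.5}, {"offset": [0, 0, 0], "turn": 0, "hand": 1.5}]}}

```text
time_s: 20.5
tcp_pos: [581.9, -141.0, 234.9]
orientation: [0.002, 0.997, -0.076, -0.001]
ft_force: [0.6, -0.6, -2.7]
gripper_width: 19.6
gripper_force: 35.0
```

Call:
{"name": "jog_arm", "arguments": {"steps": [{"offset": [0, 0, 0.2], "turn": 0, "hand": 1.5}, {"offset": [0, 0, 0.2], "turn": 0, "hand": 1.5}, {"offset": [0, 0, 0.2], "turn": 0, "hand": 1.5}, {"offset": [0, 0, 0.2], "turn": 0, "hand": 1.5}, {"offset": [0, 0, 0.2], "turn": 0, "hand": 1.5}, {"offset": [0, 0, 0], "turn": 0, "hand": 1.5}]}}

```text
time_s: 21.1
tcp_pos: [581.6, -141.0, 224.3]
orientation: [0.002, 0.997, -0.076, -0.001]
ft_force: [-0.7, 0.3, -2.5]
gripper_width: 19.8
gripper_force: 35.0
```

Call:
{"name": "jog_arm", "arguments": {"steps": [{"offset": [0, 0, 0.1], "turn": 0, "hand": 1.5}, {"offset": [0, 0, 0.1], "turn": 0, "hand": 1.5}, {"offset": [0, 0, 0.1], "turn": 0, "hand": 1.5}, {"offset": [0, 0, 0], "turn": 0, "hand": 1.5}]}}

```text
time_s: 21.5
tcp_pos: [581.7, -141.0, 221.5]
orientation: [0.002, 0.997, -0.076, -0.001]
ft_force: [-0.3, 0.1, -3.3]
gripper_width: 19.8
gripper_force: 35.0
```

Call:
{"name": "jog_arm", "arguments": {"steps": [{"offset": [0, 0, 0.07], "turn": 0, "hand": 1.5}, {"offset": [0, 0, 0.07], "turn": 0, "hand": 1.5}, {"offset": [0, 0, 0], "turn": 0, "hand": 1.5}]}}

```text
time_s: 21.8
tcp_pos: [581.8, -141.0, 220.2]
orientation: [0.002, 0.997, -0.076, -0.001]
ft_force: [0.0, -0.1, -2.8]
gripper_width: 19.4
gripper_force: 35.0
```

Call:
{"name": "jog_arm", "arguments": {"steps": [{"offset": [0, 0, 0.07], "turn": 0, "hand": 1.5}, {"offset": [0, 0, 0.07], "turn": 0, "hand": 1.5}, {"offset": [0, 0, 0], "turn": 0, "hand": 1.5}]}}

```text
time_s: 22.1
tcp_pos: [581.8, -141.0, 218.9]
orientation: [0.002, 0.997, -0.076, -0.001]
ft_force: [-0.2, 0.2, -2.2]
gripper_width: 19.5
gripper_force: 35.0
```

Call:
{"name": "jog_arm", "arguments": {"steps": [{"offset": [0, 0, 0.05], "turn": 0, "hand": 1.5}, {"offset": [0, 0, 0.05], "turn": 0, "hand": 1.5}, {"offset": [0, 0, 0], "turn": 0, "hand": 1.5}]}}

```text
time_s: 22.4
tcp_pos: [581.9, -141.0, 218.7]
orientation: [0.003, 0.997, -0.076, -0.0]
ft_force: [-2.2, -0.1, 3.3]
gripper_width: 20.0
gripper_force: 35.0
```

Contact came at 218.7, the expected height of 218.9. I'll press a little more to seat it, ease the grip and open slowly.

Call:
{"name": "jog_arm", "arguments": {"steps": [{"offset": [0, 0, 0.05], "turn": 0, "hand": 1.5}, {"offset": [0, 0, 0], "turn": 0, "hand": 1.5}]}}

```text
time_s: 22.6
tcp_pos: [581.9, -141.0, 218.6]
orientation: [0.003, 0.997, -0.076, -0.0]
ft_force: [-3.5, -0.1, 6.6]
gripper_width: 19.7
gripper_force: 35.0
```

Call:
{"name": "jog_arm", "arguments": {"steps": [{"offset": [0, 0, 0], "turn": 0, "hand": 1.5}, {"offset": [0, 0, 0], "turn": 0, "hand": 1.5}, {"offset": [0, 0, 0], "turn": 0, "hand": 1.5}], "squeeze": 4}}

```text
time_s: 22.9
tcp_pos: [582.3, -141.0, 218.0]
orientation: [0.002, 0.997, -0.076, -0.0]
ft_force: [-1.3, 1.1, 4.3]
gripper_width: 19.7
gripper_force: 4.0
```

Run:
```python
from h import *
a=[]
for n,b in(('side',(270,370,150,225)),('wrist',None)):
    c=snap(n);P=cloud(c)
    im=c['img'][b[2]:b[3],b[0]:b[1],::-1] if b else c['img'][...,::-1]
    a.append(cv2.resize(im,(400,300),interpolation=cv2.INTER_CUBIC))
    d=P[...,:2]-[582,-141]; e=np.array([.989,-.15]);s=d@e;t=d@[.15,.989]
    for lo,hi in((-60,-45),(-45,-25),(25,45),(45,62)):
        m=(s>lo)&(s<hi)&(abs(t)<9)&(P[...,2]>205)&(P[...,2]<235)
        if m.sum(): print(n,lo,m.sum(),np.percentile(P[m][:,2],[10,50,90]).round(1))
cv2.imwrite('pics/seat.png',np.hstack(a))
o=get_obs();print(o['ft_force'],o['ft_torque'],o['tcp_pos'])
```

```text
side -60 23 [217.5 222.8 225.7]
side -45 27 [220.8 223.1 225.4]
wrist 25 1580 [222.8 223.6 224.4]
wrist 45 1305 [221.7 225.1 226.6]
[-1.66954976  1.01470946  5.90708821] [0.10461109 0.250785   0.05158014] [ 582.32725175 -141.05517281  217.89894849]
```

View pics/seat.png

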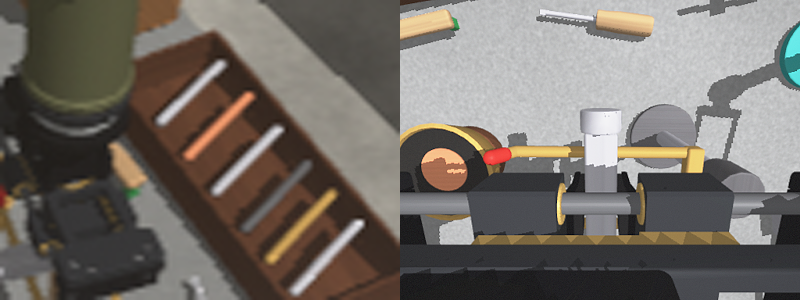

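The wrist view shows the head lying level across the peg (head px (600,140), peg 500–690). Both ends read about 223.5 on top, so it is seated. Release and lift off.

Call:
{"name": "jog_arm", "arguments": {"steps": [{"offset": [0, 0, 0], "turn": 0, "hand": 2.2}, {"offset": [0, 0, 0], "turn": 0, "hand": 2.6}, {"offset": [0, 0, 0], "turn": 0, "hand": 3.2}, {"offset": [0, 0, 0], "turn": 0, "hand": 4}, {"offset": [0, 0, 0], "turn": 0, "hand": 4.2}, {"offset": [0, 0, 0], "turn": 0, "hand": 4.2}]}}

```text
time_s: 23.6
tcp_pos: [581.8, -141.0, 217.3]
orientation: [0.002, 0.997, -0.076, -0.001]
ft_force: [0.7, -0.6, 0.1]
gripper_width: 40.6
gripper_force: 0.0
```

Call:
{"name": "jog_arm", "arguments": {"steps": [{"offset": [0, 0, -0.5], "turn": 0, "hand": 4.2}, {"offset": [0, 0, -1], "turn": 0, "hand": 4.2}, {"offset": [0, 0, -1.5], "turn": 0, "hand": 4.2}, {"offset": [0, 0, -2], "turn": 0, "hand": 4.2}, {"offset": [0, 0, -4], "turn": 0, "hand": 4.2}, {"offset": [0, 0, -4], "turn": 0, "hand": 4.2}, {"offset": [-4, 0, -2], "turn": 0, "hand": 4.2}, {"offset": [-4, 0, -2], "turn": 0, "hand": 4.2}, {"offset": [-4, 0, -2], "turn": 0, "hand": 4.2}, {"offset": [-4, 0, 0], "turn": 0, "hand": 4.2}, {"offset": [-4, 0, 0], "turn": 0, "hand": 4.2}, {"offset": [0, 0, 0], "turn": 0, "hand": 4.2}, {"offset": [0, 0, 0], "turn": 0, "hand": 4.2}]}}

```text
time_s: 24.9
tcp_pos: [384.4, -109.6, 409.4]
orientation: [0.004, 0.997, -0.076, 0.001]
ft_force: [-0.2, -0.7, -1.2]
gripper_width: 42.1
gripper_force: 0.0
```

Run:
```python
from h import *
o=get_obs();print(o['tcp_pos'],o['ft_force'])
a=[]
for n,b in(('top',(250,390,130,235)),('side',(210,350,165,270)),('wrist',None)):
    c=snap(n);P=cloud(c);I=c['img'].astype(int);near=(np.hypot(P[...,0]-564,P[...,1]+238)<190)&(P[...,1]>-330)
    m=near&(P[...,2]>195)&(P[...,2]<232)&(I[...,0]>140)&(I[...,1]<95)
    l=cv2.connectedComponents(cv2.dilate(m.astype(np.uint8),np.ones((3,3))))[1]
    for k in range(1,l.max()+1): print(n,(l==k).sum(),P[(l==k)&m].mean(0).round(1))
    m=(np.hypot(P[...,0]-582,P[...,1]+141)<68)&(P[...,2]>215)&(P[...,2]<235)&(I.max(-1)-I.min(-1)<25)
    if m.sum()>10:print(n,'head',m.sum(),P[m].mean(0).round(1),np.percentile(P[m][:,2],[5,50,95]),cv2.minAreaRect(P[m][:,:2].astype(np.float32)))
    if b:a.append(cv2.resize(c['img'][b[2]:b[3],b[0]:b[1],::-1],(400,300),interpolation=cv2.INTER_CUBIC))
cv2.imwrite('pics/final.png',np.hstack(a))
```

```text
[ 384.40769977 -109.55558628  409.44483058] [-0.16306297 -0.69904776 -1.19271411]
top 31 [619.1 -79.7 218.2]
top 28 [563.5 -70.6 217.9]
top head 296 [ 581.7 -141.3  224.6] [218.70459024 224.78896989 229.50567591] ((580.9819946289062, -140.16867065429688), (23.739093780517578, 118.96407318115234), 80.10872650146484)
side 32 [617.5 -81.8 214.1]
side 31 [562.3 -73.3 213.4]
side head 241 [ 580.4 -145.4  222.1] [216.31735863 222.44540852 226.43906845] ((579.2848510742188, -143.52247619628906), (23.688079833984375, 119.42764282226562), 81.45365905761719)
wrist 191 [563.6 -70.5 216. ]
wrist head 893 [ 540.  -133.9  222.7] [217.45520324 223.26566234 225.21597286] ((539.6879272460938, -133.75807189941406), (22.174455642700195, 37.137351989746094), 81.21912384033203)
```

View pics/final.png

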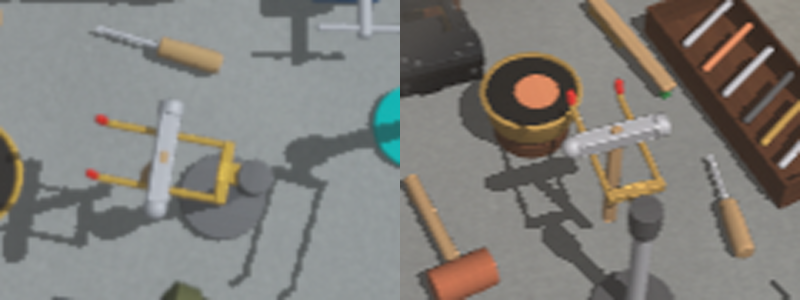

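The final picture shows the head square across both pegs (top crop px (165,155)), the handle hanging between them, and the hanger tips where they were at the stop. I'll hand in.

```bash
python3 -c "
from station import arm;print(arm.job_done())"
```

```text
the job is handed in; nothing more can be done
None
```

The hanger is swung out to its stop and the steel hammer hangs square across both brass pegs, handle down between them. It was lowered gently until seated, released and handed in at about 25 s. While I was finding the stop, the wrist force reached about 115 N, just under the 120 N limit.

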